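Hang the setting gauge on the bar with the S-hook

ROBOT

A 7-joint arm with a two-finger parallel gripper is mounted at the origin on the work surface; the furniture and walls round the work are solid. World frame = base frame: x ahead of the robot, y to its left, z up, the work surface at z = 0. Lengths are in m, angles in rad, forces in N, time in s.
With the tool pointing down it reaches from about 0.425 to 0.925 m from the base axis. Payload 6.8 kg.
Tool frame: the origin (TCP) lies midway between the tips of the shut fingers; the grasp point (between the pads) lies 19 mm behind it (grip_point_offset is the distance from the TCP to the grasp point, in m); y points along the fingers, x is the direction in which the jaws open and shut, and the axes are right-handed (so a half turn about y gives the same grasp; the last joint's range is limited). The gripper opens to 85 mm and grips with 20 to 120 N. Pads are 22 mm wide; open, the fingers measure 114 mm over their backs; the gripper's body (76 mm by 85 mm) begins 54 mm behind the grasp point. The pads swing forward as they close: fully open they stand 13 mm farther back than shut.
Start: joints at [1.153, 0.477, 0.022, 1.555, -0.011, 1.109, -0.083], TCP at [0.206, -0.643, 0.208] pointing down, gripper open.
Joint ranges: [-2.96, 2.96], [-0.34, 2.1], [-1.41, 1.46], [0.24, 2.44], [-1.37, 4.51], [0.17, 1.92], [-2.96, 2.96]. Speed limits (rad/s): [2.39, 2.39, 3.14, 3.14, 3.14, 3.14, 3.14].

INTERFACE

Orientations are given as a unit quaternion [w, x, y, z].
In Python, from station import get_obs, read_camera, hand_in, grip_point_offset gives the robot as it stands.
- The arm moves only by the tool play_rows, never from a script. Its argument "increments" is a list of rows, each a list of 2 entries, a list of its own where there are three numbers: the shift along the tool's x, y, z in m, then the turn, a rotation vector about the tool's x, y, z in degrees. In form: [[[tx, ty, tz], [ax, ay, az]], ...]. A call has 1 to 20 rows; each row shifts and turns the commanded pose from where the row before left it, along the tool's axes as they then stand; what a row does not reach is not made up. A row lasts 1/12 s, in which the tool goes at most 41.7 mm and 7.16 degrees, less where a joint would pass 70% of its speed; a pose out of reach is approached as far as the arm can. A call with a gripper value outside its range is refused whole. "gripper" is the finger opening in m, from 0 to 0.0854, set as the call begins (left out, the last holds). The fingers move at their own pace and stop on an object; "grip_force" is the grip in N (left out, the last holds). Time passes only in rows, so rows that do not move let the fingers close. It gives the time, the measured TCP pose, the force and the opening at its end, in the units of the state.
- get_obs(): the state, without advancing time (a new reading comes with each control period).
- read_camera(name): name is "scene" or "top"; returns a dict with "color" (384x512x3 uint8, red, green, blue), "range_z" (384x512 float32, m along the optical axis (not along the pixel's ray), 0 where there is no reading), "intrinsics" (3x3 intrinsics, pixels), "R" (3x3) and "t" (3): a world point X has camera coordinates R X + t. Camera axes: x right, y down, z forward; pixel columns grow to the right and rows downward; lengths in m; the calibration is good to about 2 mm. A picture is of the moment at which its call begins.
- hand_in(): hands the job in, once; it reports no verdict.
The state is a dict: "t": time; "q": joint angles; "joint_vel": joint speeds; "joint_torque": joint torques, N m; "eef_pos": TCP position; "tool_rot": TCP orientation; "contact_force": force on the tool from outside, world axes, zero at the start; "torque": the same for the moment, N m; "gripper_width": opening from 0.0 (shut) to 1.0 (fully open).
Only numpy, scipy, OpenCV 4.12 (cv2) and the standard library are available. Lean on these libraries where they do the work, as an engineer would, in place of code of your own. Each camera call takes 0.05 s, during which the arm holds its last target. There are 200 camera calls.

TASK

Take the S-hook off the bar by its black grip, hook its prong from the near side through the hole in the lug of the flat steel gauge that stands in the slotted block, and lift the gauge out with it. Then hang the hook, with the gauge on it, back over the bar and let go, leaving it hanging still. Feel for the hole gently, do not touch the gauge with the fingers, and do not disturb the other things on the desk.

Things in the scene. Friction and masses are not known exactly. Their poses are not given: they have to be found in the camera images.
- hook_grip (a point): Centre of the S-hook's black grip block: 16 mm along the hook's x, 12 mm along y, 34 mm tall (z). Grip it from above, fingers closing along the hook's x. The hook (90 g, strip 14 mm wide, 4 mm thick) is bent in its own x-z plane. When it hangs on the bar, the bar's axis is 35 mm below this point.
- hook_tip (a point): Centre of the flat, square-cut end of the S-hook's prong: 29 mm along x and 89 mm below hook_grip. The prong, round, 6 mm thick and 34 mm long, starts from the bend at the foot of the shank (x = -3 mm, 101 mm below hook_grip) and points along the hook's +x, rising by 0.35 rad.
- hook: The S-hook. Origin: the bar's axis when hung; z up. Its seat is an inverted V that rests on the bar. The mouth opens to the hook's -x, between the seat's short leg (ends 4 mm below the origin) and the slanting shank. To unhook: raise it 16 mm, then move it 25 mm along its own +x; the reverse hangs it up again.
- bar_mid (a point): Middle of the fixed round steel bar, 10 mm thick, its axis 180 mm above the desk, running along this point's y to a post at each end, 110 mm from the middle.
- bar: The bar with its two posts, fixed. Origin on the desk below the bar's middle, y along the bar.
- gauge_centre (a point): Centre of the gauge's plate: flat steel, 100 mm wide (y), 50 mm tall (z), 4 mm thick (x), about 180 g with its lug; its -x face looks to the robot. On its top edge stands a dark steel lug, 66 mm wide, 26 mm tall, 4 mm thick, in its middle an oblong hole 10 mm wide (y) and 15 mm tall, its centre 38 mm above this point.
- gauge: The gauge. Origin: middle of the plate's bottom edge; x normal to the plate, y along it, z up. Its lug is clamped anywhere along the top edge, so that the hole lies up to 14 mm to either side (y) of the plate's middle. This offset is not measured: see it or feel for it. Under 6 N the lug does not slide.
- rack: Fixed aluminium block, 60 mm (x) by 134 mm (y), 35 mm tall, with a slot along y, 25 mm deep, in which the gauge stands loosely (1.5 mm play), its bottom edge 10 mm above the desk. Origin on the desk under its middle.
- cutters: Bystander: side cutters lying on the desk, 52x108x14 mm.
- bottle: Bystander: small brown bottle standing on the desk, 33 mm thick, 68 mm tall.
- dongle: Bystander: small plug adapter, 43x43x23 mm.
- bolt: Bystander: hex bolt standing on its head, 37 mm tall.
Things that resemble listed ones, but are neither listed nor needed, are in the scene too. Leave any blue look-alike of the hook alone.

How it is judged:
By the outcome, as a careful person would: the job done as asked, in the order asked, and still so for the second after the job is handed in, with the robot touching nothing.
It also fails if it takes over 72 s, if anything falls off the work surface, if the arm or the gripper's body presses on something with over 40 N, if the wrist force passes 120 N, or if a joint passes its speed limit or range.

## Working session

There is one attempt and no reset: what is moved stays moved. The work goes in short steps, Python scripts to look and compute and a tool call to move; the robot and the scene stay as the last step left them, time stands still between calls to the robot, and variables do not carry over. Pictures are saved under pics/ and viewed, about 8 in all and at most 12, crops included, and the job is handed in when it is done.

Besides the shell and the picture viewer there is one more tool, called as name([rows], argument=value, ...), one row to a line, values as JSON. play_rows: Moves the arm, as the interface text tells. Its arguments: {"type":"object","properties":{"increments":{"type":"array","items":{"type":"array"}},"gripper":{"type":"number"},"grip_force":{"type":"number"}},"required":["increments"]}

```bash
mkdir -p pics; ls; cat > h.py <<'E'
import numpy as np, cv2
from station import *
def cam(n):
    d=read_camera(n); return d
def save(d,name,box=None,scale=1):
    im=d["color"][:,:,::-1]
    if box: im=im[box[1]:box[3],box[0]:box[2]]
    im=cv2.resize(im,None,fx=scale,fy=scale,interpolation=cv2.INTER_CUBIC)
    cv2.imwrite("pics/"+name,im)
def world(d,u,v,z=None):
    K,R,t=d["intrinsics"],d["R"],d["t"]
    z=d["range_z"][int(v),int(u)] if z is None else z
    return R.T@(np.linalg.inv(K)@np.array([u,v,1.])*z-t)
def plane(d,u,v,h,ax=2):
    K,R,t=d["intrinsics"],d["R"],d["t"]
    c=-R.T@t; r=R.T@np.linalg.inv(K)@np.array([u,v,1.]); return c+r*(h-c[ax])/r[ax]
def cloud(d):
    K,R,t=d["intrinsics"],d["R"],d["t"]
    v,u=np.mgrid[:384,:512]; z=d["range_z"]
    p=np.stack([(u-K[0,2])/K[0,0]*z,(v-K[1,2])/K[1,1]*z,z],-1)
    return (p-t)@R
def proj(d,X):
    c=d["R"]@np.array(X)+d["t"]; p=d["intrinsics"]@c; return p[:2]/p[2]
E
python3 - <<'E'
from h import *
o=get_obs(); print(o, grip_point_offset)
a=cam("scene");b=cam("top")
np.savez("f0.npz",**{"a_"+k:v for k,v in a.items() if isinstance(v,np.ndarray)})
for d in (a,b): print(-d["R"].T@d["t"], d["R"][2], d["intrinsics"][0])
save(a,"s0.png",None,1.5);save(b,"t0.png",None,1.5)
E
```

```text
pics
{'t': 0.0, 'q': array([ 1.15286675,  0.47782889,  0.0223278 ,  1.55649028, -0.01149632,
        1.10927002, -0.08309692]), 'joint_vel': array([ 5.68323811e-04, -2.26688136e-04,  6.22058707e-05,  8.97024543e-04,
       -5.03997585e-04, -1.55321057e-03,  2.94375576e-04]), 'joint_torque': array([ 1.58398270e-04, -5.96449256e+01,  1.60786998e+00, -2.81195623e+01,
        1.24274803e-02,  9.34364536e-03,  3.50195614e-05]), 'eef_pos': array([ 0.20559443, -0.64224592,  0.20698982]), 'tool_rot': array([ 0.5715166 , -0.57081871,  0.4174147 , -0.41629284]), 'contact_force': array([ 0.22861094, -1.08014164,  0.18063728]), 'torque': array([-0.01426985, -0.00583329, -0.00291702]), 'gripper_width': 1.0009982987873935} 0.0187
[-0.15998629  0.40494068  0.96749807] [ 0.49216016 -0.43654346 -0.75313225] [415.99996315   0.         253.74882701]
[ 0.20737359 -0.06497332  1.1255376 ] [ 0.1817406  -0.00930503 -0.98330248] [426.73373091   0.         258.37555277]
```

View pics/s0.png

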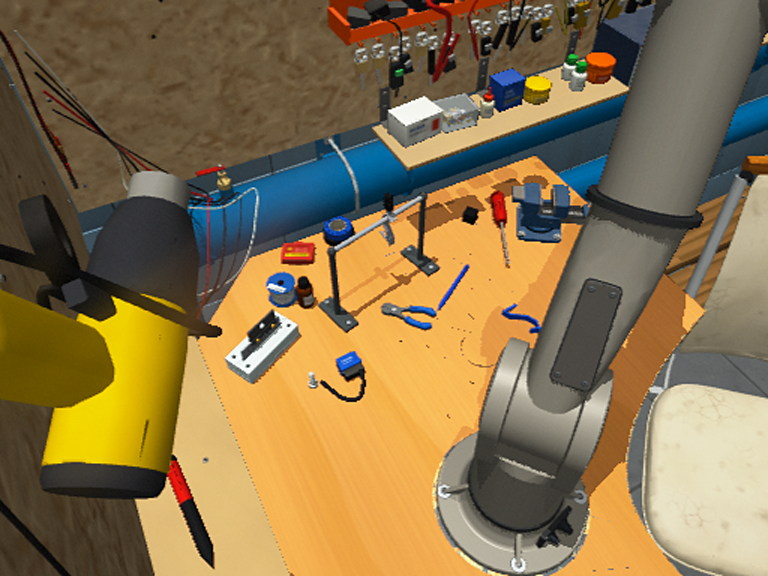

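View pics/t0.png

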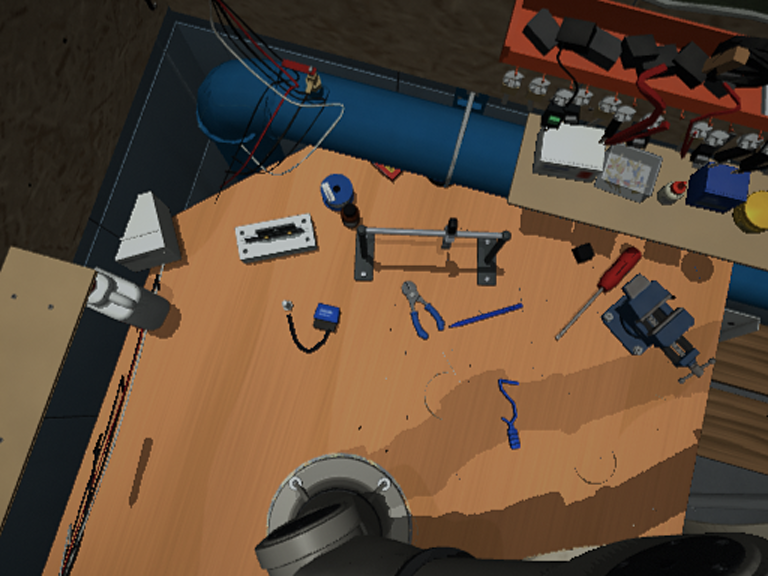

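```bash
python3 - <<'E'
from h import *
a=cam("scene");b=cam("top")
ca=a["color"];cb=b["color"]
l=cv2.resize(ca[115:235,150:310][:,:,::-1],None,fx=4,fy=4,interpolation=cv2.INTER_CUBIC)
save(b,"tc.png",(150,130,350,200),4); cv2.imwrite("pics/sc.png",l)
for n,d in(("scene",a),("top",b)):
    P=cloud(d);z=P[...,2]
    # region over desk
    for nm,box,zl,zh in (("bar",(0.5,-0.35,0.85,0.1),.17,.19),("grip",(0.5,-0.35,0.85,0.1),.198,.24),):
        m=(P[...,0]>box[0])&(P[...,0]<box[2])&(P[...,1]>box[1])&(P[...,1]<box[3])&(z>zl)&(z<zh)
        q=P[m]; 
        if len(q): print(n,nm,len(q),q.min(0),q.max(0),np.median(q,0))
for p in [(365,232),(505,236),(452,222),(275,237),(237,225),(315,217),(243,262),(318,245),(250,243),(300,235)]:
    u,v=p[0]/1.5,p[1]/1.5; print(p,world(b,u,v))
E
```

```text
scene bar 1433 [ 0.50641807 -0.34957497  0.17000083] [0.76032094 0.09967451 0.18999657] [ 0.59635794 -0.10155503  0.18116656]
scene grip 4583 [ 0.50057611 -0.34936217  0.19801238] [0.75871495 0.09980736 0.23998964] [ 0.63040042 -0.11405515  0.21660374]
top bar 1642 [ 0.53276926 -0.31361102  0.17002514] [0.76844942 0.0999756  0.18999577] [ 0.61813347 -0.08348016  0.181407  ]
top grip 7798 [ 0.50014715 -0.3497343   0.19800351] [0.76613887 0.09999509 0.23999111] [ 0.6246212  -0.12796834  0.21705371]
(365, 232) [ 0.46309097 -0.03887105  0.1854997 ]
(505, 236) [ 0.45892157 -0.25102668  0.1876381 ]
(452, 222) [ 0.46754648 -0.16605003  0.23004641]
(275, 237) [0.49404556 0.12361715 0.03096732]
(237, 225) [ 0.52415452  0.19905126 -0.00144623]
(315, 217) [ 0.54133187  0.05804346 -0.00238055]
(243, 262) [0.4501279  0.17931806 0.02285601]
(318, 245) [0.48769048 0.05057048 0.00213253]
(250, 243) [0.48090886 0.16552837 0.03783181]
(300, 235) [0.49782089 0.07960709 0.03249837]
```

View pics/sc.png

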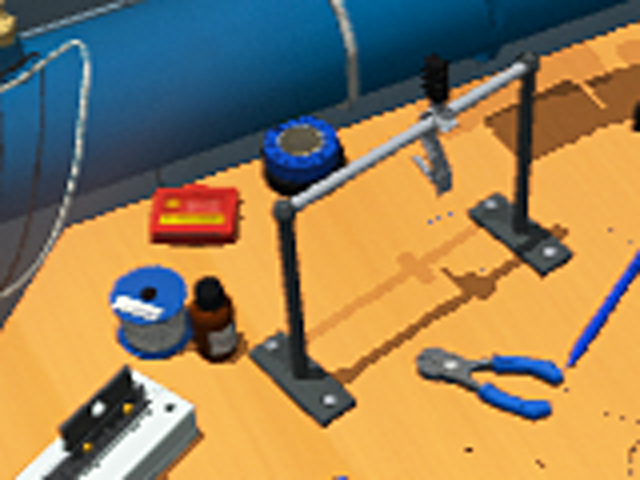

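View pics/tc.png

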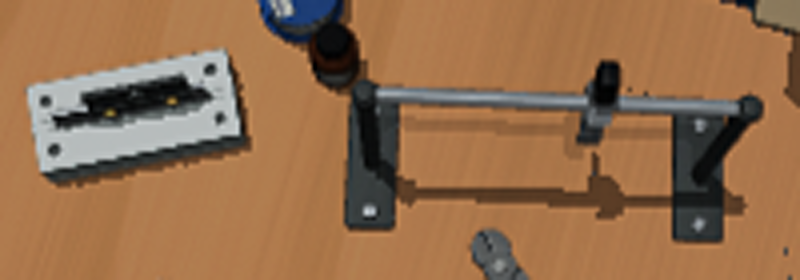

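```bash
python3 - <<'E'
from h import *
a=cam("scene");b=cam("top")
for n,d in(("scene",a),("top",b)):
    P=cloud(d);x,y,z=np.moveaxis(P,-1,0)
    def show(nm,m):
        q=P[m]; print(n,nm,len(q))
        if len(q): print(np.percentile(q,[2,50,98],axis=0).round(4).tolist())
        return q
    R=(x>.40)&(x<.56)
    q=show("bar",R&(y>-.23)&(y<-.06)&(abs(y+.165)>.02)&(z>.165)&(z<.2))
    c=np.polyfit(q[:,1],q[:,0],1); print("bar x=",c, "at ends y -.04,-.25", np.polyval(c,[-.04,-.25]))
    show("posts",R&(y>-.3)&(y<0)&(z>.05)&(z<.15)&((y>-.06)|(y<-.23)))
    show("grip",R&(y>-.2)&(y<-.13)&(z>.199)&(z<.25))
    for lo,hi in((.17,.195),(.15,.17),(.13,.15),(.105,.13)):
        show(f"hook{lo}",R&(y>-.2)&(y<-.12)&(z>lo)&(z<hi))
    q=show("lug",(x>.44)&(x<.54)&(y>.04)&(y<.2)&(z>.066)&(z<.1))
    if len(q): print(np.polyfit(q[:,1],q[:,0],1))
    q=show("plate",(x>.44)&(x<.54)&(y>.04)&(y<.2)&(z>.04)&(z<.062))
    if len(q): print(np.polyfit(q[:,1],q[:,0],1))
    m=(x>.42)&(x<.58)&(y>.03)&(y<.22)&(z>.028)&(z<.042)&(d["color"].min(-1)>130)
    q=show("rack",m); print(cv2.minAreaRect((q[:,:2]*1000).astype(np.float32)))
h=(174.2,217);print("hole ray z=.073",plane(a,*h,.073))
im=np.hstack([cv2.resize(a["color"][195:240,150:205],(440,360),interpolation=cv2.INTER_CUBIC),cv2.resize(a["color"][120:170,245:275],(216,360),interpolation=cv2.INTER_CUBIC)])
cv2.imwrite("pics/z.png",im[:,:,::-1])
E
```

```text
scene bar 338
[[0.4564, -0.2291, 0.1663], [0.5418, -0.1978, 0.1844], [0.559, -0.0664, 0.1987]]
bar x= [-0.55884091  0.41100878] at ends y -.04,-.25 [0.43336242 0.55071901]
scene posts 323
[[0.4534, -0.2894, 0.0515], [0.4634, -0.0391, 0.1051], [0.5438, -0.0029, 0.149]]
scene grip 75
[[0.4541, -0.1739, 0.1995], [0.46, -0.1656, 0.2181], [0.5592, -0.1619, 0.234]]
scene hook0.17 203
[[0.4512, -0.1987, 0.1711], [0.4645, -0.1694, 0.1837], [0.5592, -0.1233, 0.193]]
scene hook0.15 96
[[0.4673, -0.1981, 0.1511], [0.5516, -0.1698, 0.1609], [0.5598, -0.1484, 0.1694]]
scene hook0.13 76
[[0.4548, -0.198, 0.1315], [0.5489, -0.1704, 0.1424], [0.5582, -0.1615, 0.1495]]
scene hook0.105 32
[[0.4533, -0.1751, 0.115], [0.461, -0.1675, 0.1233], [0.4849, -0.1623, 0.1283]]
scene lug 124
[[0.4854, 0.0833, 0.0666], [0.4938, 0.1143, 0.0802], [0.5021, 0.1469, 0.0892]]
[-0.22483494  0.51918448]
scene plate 162
[[0.4729, 0.0756, 0.0404], [0.4883, 0.1296, 0.0536], [0.5027, 0.1711, 0.0617]]
[-0.19567349  0.51399393]
scene rack 530
[[0.4556, 0.0576, 0.0317], [0.4805, 0.137, 0.0357], [0.5205, 0.1883, 0.0399]]
((502.2
[... 623 characters left out ...]
[0.5591, -0.1562, 0.1696]]
top hook0.13 37
[[0.456, -0.1951, 0.131], [0.4654, -0.1663, 0.1401], [0.5579, -0.1606, 0.1495]]
top hook0.105 11
[[0.4558, -0.1739, 0.1182], [0.4568, -0.1672, 0.122], [0.4594, -0.1602, 0.1297]]
top lug 102
[[0.4886, 0.0856, 0.0667], [0.4953, 0.1184, 0.0824], [0.5032, 0.1475, 0.088]]
[-0.21049633  0.52032921]
top plate 116
[[0.4611, 0.0758, 0.0402], [0.4904, 0.1279, 0.0553], [0.5177, 0.175, 0.0618]]
[-0.25495961  0.52298062]
top rack 730
[[0.4598, 0.0594, 0.0315], [0.4877, 0.1255, 0.0357], [0.5312, 0.1891, 0.0399]]
((495.2947692871094, 124.42642211914062), (59.78871536254883, 133.26376342773438), 11.811391830444336)
hole ray z=.073 [0.49325498 0.11436625 0.073     ]
```

View pics/z.png

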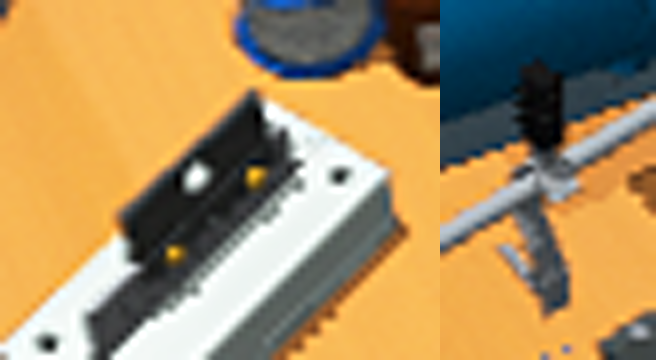

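```bash
cat > m.py <<'E'
from h import *
a=cam("scene");b=cam("top")
for n,d in(("scene",a),("top",b)):
    P=cloud(d);x,y,z=np.moveaxis(P,-1,0)
    m=(x>.435)&(x<.495)&(y>-.235)&(y<-.06)&(abs(y+.168)>.02)&(z>.177)&(z<.19)
    q=P[m]; c=np.polyfit(q[:,1],q[:,0],1); r=q[:,0]-np.polyval(c,q[:,1]); q=q[abs(r)<.006]; c=np.polyfit(q[:,1],q[:,0],1)
    print(n,"bar",len(q),c,"yaw",np.degrees(np.arctan(-c[0])),q[:,2].mean(),"x at -.1675",np.polyval(c,-.1675))
    # 2D line via ray casting to plane at z=.18
    v,u=np.nonzero(m); w=np.array([plane(d,i,j,.183) for i,j in zip(u,v)]); c=np.polyfit(w[:,1],w[:,0],1); print(" ray",c)
    m=(x>.435)&(x<.495)&(y>-.19)&(y<-.14)&(z>.2)&(z<.25); q=P[m]; print("grip",q.min(0),q.max(0))
    t=q[q[:,2]>.2295]; print("griptop",len(t), t.mean(0) if len(t) else 0, t.min(0) if len(t) else 0,t.max(0) if len(t) else 0)
    for lo,hi in((.14,.17),(.105,.14)):
        m=(x>.43)&(x<.515)&(y>-.2)&(y<-.14)&(z>lo)&(z<hi);q=P[m]; print(lo,len(q)); print(q[:: max(1,len(q)//14)].round(3).tolist())
d=a; P=cloud(d);x,y,z=np.moveaxis(P,-1,0)
sub=d["color"][200:230,160:190].min(-1); print(sub[10:24,8:22])
E
python3 m.py
```

```text
scene bar 162 [0.02746411 0.46442943] yaw -1.573181852651529 0.1836309812728953 x at -.1675 0.4598291944080753
 ray [0.0280897  0.46511068]
grip [ 0.45415987 -0.17402982  0.20051777] [ 0.47140356 -0.16158749  0.23492109]
griptop 18 [ 0.46245144 -0.16776655  0.23173956] [ 0.45437515 -0.17402982  0.22953934] [ 0.47015709 -0.16275096  0.23492109]
0.14 40
[[0.47, -0.173, 0.161], [0.473, -0.171, 0.157], [0.473, -0.164, 0.157], [0.47, -0.169, 0.157], [0.471, -0.177, 0.151], [0.468, -0.164, 0.158], [0.469, -0.172, 0.151], [0.47, -0.162, 0.153], [0.467, -0.166, 0.153], [0.464, -0.171, 0.151], [0.467, -0.166, 0.149], [0.463, -0.17, 0.149], [0.466, -0.161, 0.149], [0.464, -0.167, 0.146], [0.462, -0.173, 0.144], [0.462, -0.165, 0.145], [0.461, -0.172, 0.141], [0.461, -0.165, 0.142], [0.459, -0.17, 0.141], [0.458, -0.165, 0.14]]
0.105 46
[[0.487, -0.169, 0.125], [0.482, -0.168, 0.125], [0.478, -0.169, 0.123], [0.461, -0.164, 0.139], [0.474, -0.168, 0.123], [0.458, -0.165, 0.136], [0.453, -0.172, 0.135], [0.458, -0.162, 0.134], [0.454, -0.17, 0.132], [0.465, -0.168, 0.121], [0.454, -0.169, 0.128]
[... 1413 characters left out ...]
8  86  90  86  88  90  76  43  29  26  28  29  29]
 [ 88  86  89  88  90  89  76  35  27  28  29  28  30  29]
 [ 88  87  90  89  90  74  27  22  25  29  31  27  29  37]
 [ 89  88  86  91  73  27 126  69  20  28  29  27  36  23]
 [ 88  90  88  68  30 121 252 191  69  23  27  46  37  38]
 [ 92  87  55  29  15 186 255 175  52  23  48  29  24  36]
 [ 90  57  34  25  20 136 146  71  25  47  33  25  19  25]
 [ 58  31  27  28  25  38  36  26  47  36  27  25  28  55]
 [ 34  25  28  29  30  26  27  42  30  27  27  45  59  59]
 [ 27  31  32  29  29  25  33  26  29  25  29  56  63  57]
 [ 28  29  28  28  27  37  31  27  60  48  45  52  56 136]
 [ 26  30  25  23  51  35  29  30  48  61  62  66 140 138]]
```

play_rows([
  [[0,-0.009,0],[0,-7.06,0]],
  [[0,-0.009,0],[0,-7.06,0]],
  [[0,-0.009,0],[0,-7.06,0]],
  [[0,-0.009,0],[0,-7.06,0]],
  [[0,-0.009,0],[0,-7.06,0]],
  [[0,-0.009,0],[0,-7.06,0]],
  [[0,-0.009,0],[0,-7.06,0]],
  [[0,-0.009,0],[0,-7.06,0]],
  [[0,-0.009,0],[0,-7.06,0]],
  [[0,-0.009,0],[0,-7.06,0]],
])

```text
t: 1.23
eef_pos: [0.2057, -0.6428, 0.2984]
tool_rot: [-0.707, 0.707, -0.008, 0.008]
contact_force: [0.5, 0.3, 1.2]
gripper_width: 0.999
```

```bash
cat >> h.py <<'E'
from scipy.spatial.transform import Rotation as Ro
def to(x,y,z,yaw=-1.67):
    "shift and turn in the tool frame from the measured pose to TCP x,y,z, tool x at yaw"
    o=get_obs(); R=Ro.from_quat(np.roll(o["tool_rot"],-1))
    c,s=np.cos(np.radians(yaw)),np.sin(np.radians(yaw))
    T=Ro.from_matrix(np.array([[c,0,-s],[s,0,c],[0,-1,0]]))
    print("t",round(o["t"],2),"pos",o["eef_pos"].round(4),"F",o["contact_force"].round(2),"w",round(o["gripper_width"],3))
    print("shift mm",(R.inv().apply(np.array([x,y,z])-o["eef_pos"])*1000).round(1),"turn deg",np.degrees((R.inv()*T).as_rotvec()).round(2),"q",o["q"].round(2))
E
python3 -c "
from h import *
to(.464,-.1676,.30)"
```

```text
t 1.23 pos [ 0.2057 -0.6428  0.2984] F [0.53 0.3  1.24] w 0.999
shift mm [247.4  -1.6 481. ] turn deg [ 0.    0.36 -0.  ] q [ 1.32  0.43 -0.22  1.43  0.1   1.3   1.07]
```

play_rows([
  [[0.0155,0,0.03],[0,0,0]],
  [[0.0155,0,0.03],[0,0,0]],
  [[0.0155,0,0.03],[0,0,0]],
  [[0.0155,0,0.03],[0,0,0]],
  [[0.0155,0,0.03],[0,0,0]],
  [[0.0155,0,0.03],[0,0,0]],
  [[0.0155,0,0.03],[0,0,0]],
  [[0.0155,0,0.03],[0,0,0]],
  [[0.0155,0,0.03],[0,0,0]],
  [[0.0155,0,0.03],[0,0,0]],
  [[0.0155,0,0.03],[0,0,0]],
  [[0.0155,0,0.03],[0,0,0]],
  [[0.0155,0,0.03],[0,0,0]],
  [[0.0155,0,0.03],[0,0,0]],
  [[0.0155,0,0.03],[0,0,0]],
  [[0.015,0,0.03],[0,0.36,0]],
  [[0,0,0],[0,0,0]],
  [[0,0,0],[0,0,0]],
], gripper=0.05)

```text
t: 2.73
eef_pos: [0.4678, -0.1682, 0.2983]
tool_rot: [0.707, -0.707, 0.011, -0.011]
contact_force: [-0.9, -0.6, -0.2]
gripper_width: 0.587
```

```bash
python3 -c "
from h import *
to(.464,-.1676,.198)"
```

```text
t 2.73 pos [ 0.4678 -0.1682  0.2983] F [-0.93 -0.61 -0.16] w 0.587
shift mm [ -3.9 100.3   0.5] turn deg [-0.   -0.08  0.03] q [ 0.74  0.15 -0.57  1.82  0.08  1.2   0.11]
```

play_rows([
  [[-0.002,0.02,0.0005],[0,-0.08,0]],
  [[-0.002,0.02,0],[0,0,0]],
  [[0,0.02,0],[0,0,0]],
  [[0,0.02,0],[0,0,0]],
  [[0,0.015,0],[0,0,0]],
  [[0,0.006,0],[0,0,0]],
  [[0,0,0],[0,0,0]],
  [[0,0,0],[0,0,0]],
  [[0,0,0],[0,0,0]],
])

```text
t: 3.48
eef_pos: [0.4636, -0.1702, 0.1981]
tool_rot: [-0.707, 0.707, -0.012, 0.013]
contact_force: [1.3, -0.4, 0.2]
gripper_width: 0.58
```

```bash
python3 -c "
from h import *
to(.464,-.1676,.197)
a=cam('scene');b=cam('top')
im=np.hstack([cv2.resize(d['color'][y0:y0+75,x0:x0+65],(390,450),interpolation=cv2.INTER_CUBIC) for d,x0,y0 in((a,230,100),(b,268,110))])
cv2.imwrite('pics/g.png',im[:,:,::-1])"
```

```text
t 3.48 pos [ 0.4636 -0.1702  0.1981] F [ 1.33 -0.45  0.18] w 0.58
shift mm [0.3 1.1 2.6] turn deg [ 0.04 -0.3   0.09] q [ 0.72  0.24 -0.56  1.96  0.15  0.98  0.05]
```

View pics/g.png

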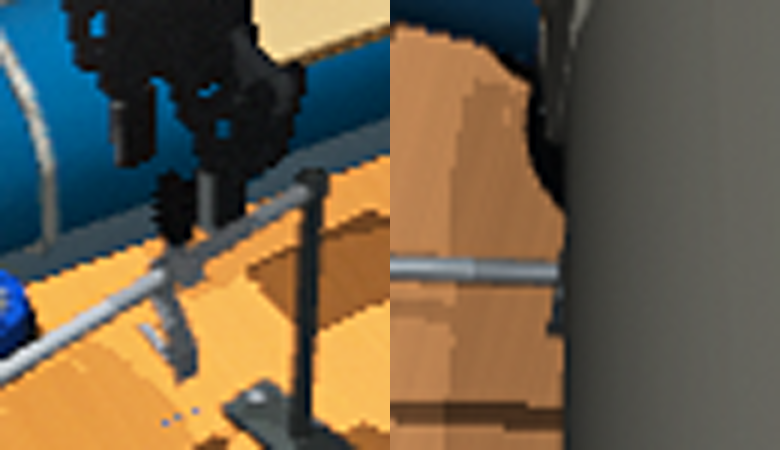

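```bash
python3 -c "
from h import *
a=cam('scene')
o=get_obs()
f=lambda X:((proj(a,X)-[230,100])*6).round()
print('tcp',f(o['eef_pos']),'gripc',f([.464,-.1676,.2145]),'top',f([.464,-.1676,.2315]),'bot',f([.464,-.1676,.1975]),'z204 near/far',f([.439,-.17,.204]),f([.489,-.17,.204]))
"
```

```text
tcp [172. 234.] gripc [168. 209.] top [168. 180.] bot [168. 237.] z204 near/far [210. 251.] [135. 197.]
```

play_rows([
  [[0,0.003,0.0026],[0,-0.3,0]],
  [[0,0,0],[0,0,0]],
  [[0,0,0],[0,0,0]],
])

```text
t: 3.88
eef_pos: [0.4631, -0.1667, 0.194]
tool_rot: [-0.707, 0.707, -0.01, 0.01]
contact_force: [0.6, 0.1, 1.0]
gripper_width: 0.585
```

play_rows([
  [[0,0,0],[0,0,0]],
  [[0,0,0],[0,0,0]],
  [[0,0,0],[0,0,0]],
  [[0,0,0],[0,0,0]],
  [[0,0,0],[0,0,0]],
  [[0,0,0],[0,0,0]],
  [[0,0,0],[0,0,0]],
  [[0,0,0],[0,0,0]],
], gripper=0.0, grip_force=60)

```text
t: 4.55
eef_pos: [0.4631, -0.167, 0.1942]
tool_rot: [-0.707, 0.707, -0.01, 0.01]
contact_force: [-1.5, -0.1, 3.5]
gripper_width: 0.165
```

```bash
python3 -c "
from h import *
to(.464,-.1676,.195)
a=cam('scene')
save(a,'g2.png',(230,100,295,175),6)"
```

```text
t 4.55 pos [ 0.4631 -0.167   0.1942] F [-1.49 -0.07  3.48] w 0.165
shift mm [ 0.9 -0.8 -0.6] turn deg [0.01 0.03 0.  ] q [ 0.71  0.24 -0.57  1.97  0.16  0.98  0.04]
```

View pics/g2.png

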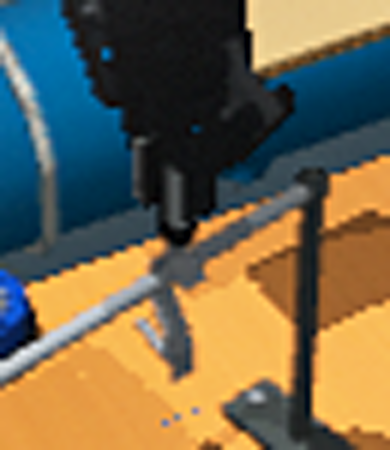

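play_rows([
  [[0,-0.003,0],[0,0,0]],
  [[0,-0.004,0],[0,0,0]],
  [[0,-0.005,0],[0,0,0]],
  [[0,-0.005,0],[0,0,0]],
  [[0,0,0],[0,0,0]],
  [[0,0,0],[0,0,0]],
])

```text
t: 5.1
eef_pos: [0.4634, -0.1671, 0.2114]
tool_rot: [-0.707, 0.707, -0.01, 0.01]
contact_force: [1.1, -0.2, -1.4]
gripper_width: 0.166
```

play_rows([
  [[0.006,0,0],[0,0,0]],
  [[0.01,0,0],[0,0,0]],
  [[0.01,0,0],[0,0,0]],
  [[0.01,0,0],[0,0,0]],
  [[0.01,0,0],[0,0,0]],
  [[0.01,0,0],[0,0,0]],
  [[0.01,0,0],[0,0,0]],
  [[0,0,0],[0,0,0]],
  [[0,0,0],[0,0,0]],
])

```text
t: 5.85
eef_pos: [0.5293, -0.1685, 0.2105]
tool_rot: [0.707, -0.707, 0.01, -0.01]
contact_force: [-0.9, 0.3, -0.3]
gripper_width: 0.168
```

```bash
python3 -c "
from h import *
to(.53,-.167,.32)"
```

```text
t 5.85 pos [ 0.5293 -0.1685  0.2105] F [-0.93  0.33 -0.28] w 0.168
shift mm [   0.5 -109.5    1.6] turn deg [-0.04  0.06 -0.04] q [ 0.65  0.33 -0.56  1.81  0.2   1.06 -0.01]
```

play_rows([
  [[0,-0.022,0],[0,0,0]],
  [[0,-0.022,0],[0,0,0]],
  [[0,-0.022,0],[0,-4.5,0]],
  [[0,-0.022,0],[0,-4.5,0]],
  [[0,-0.022,0],[0,-4.5,0]],
  [[0,0,0],[0,0,0]],
  [[0,0,0],[0,0,0]],
])

```text
t: 6.43
eef_pos: [0.5296, -0.169, 0.3223]
tool_rot: [-0.703, 0.704, 0.074, -0.072]
contact_force: [-0.0, 0.9, -1.6]
gripper_width: 0.167
```

```bash
python3 -c "
from h import *
to(.4537,.107,.32,11.8)"
```

```text
t 6.43 pos [ 0.5296 -0.169   0.3223] F [-0.01  0.91 -1.62] w 0.167
shift mm [-17.8   1.7 285.7] turn deg [ 0.1  -0.    0.14] q [ 0.7   0.24 -0.61  1.66  0.15  1.28  0.27]
```

play_rows([
  [[-0.001,0,0.02],[0,0,0]],
  [[-0.001,0,0.026],[0,0,0]],
  [[-0.002,0,0.03],[0,0,0]],
  [[-0.002,0,0.03],[0,0,0]],
  [[-0.002,0,0.03],[0,0,0]],
  [[-0.002,0,0.03],[0,0,0]],
  [[-0.002,0,0.03],[0,0,0]],
  [[-0.002,0,0.03],[0,0,0]],
  [[-0.002,0,0.03],[0,0,0]],
  [[-0.0018,0,0.03],[0,0,0]],
  [[0,0,0],[0,0,0]],
  [[0,0.03,0],[0,0,0]],
  [[0,0.03,0],[0,0,0]],
  [[0,0.03,0],[0,0,0]],
  [[0,0.03,0],[0,0,0]],
  [[0,0.03,0],[0,0,0]],
  [[0,0,0],[0,0,0]],
  [[0,0,0],[0,0,0]],
])

```text
t: 7.93
eef_pos: [0.4511, 0.1068, 0.1697]
tool_rot: [0.703, -0.703, -0.071, 0.075]
contact_force: [0.6, 0.1, 0.1]
gripper_width: 0.162
```

```bash
python3 -c "
from h import *
to(.4537,.107,.142,11.8)"
```

```text
t 7.93 pos [0.4511 0.1068 0.1697] F [0.6  0.07 0.15] w 0.162
shift mm [ 2.7 27.6 -0.4] turn deg [-0.03  0.06 -0.27] q [ 0.33  0.27 -0.8   2.04  0.24  0.93 -0.38]
```

play_rows([
  [[0,0.008,0],[0,0,0]],
  [[0.001,0.01,0],[0,0,0]],
  [[0.001,0.009,0],[0,0,0]],
  [[0,0,0],[0,0,0]],
  [[0,0,0],[0,0,0]],
  [[0,0,0],[0,0,0]],
])

```text
t: 8.43
eef_pos: [0.4551, 0.108, 0.1443]
tool_rot: [0.703, -0.703, -0.073, 0.073]
contact_force: [0.2, -0.2, -1.3]
gripper_width: 0.167
```

```bash
python3 -c "
from h import *
to(.4537,.107,.142,11.8)
a=cam('scene');b=cam('top')
im=np.hstack([cv2.resize(d['color'][y0:y0+50,x0:x0+w],(w*8,400),interpolation=cv2.INTER_CUBIC) for d,x0,y0,w in((a,155,190,50),(b,155,135,45))])
cv2.imwrite('pics/p.png',im[:,:,::-1])
o=get_obs(); g=np.array([.979,.2045,0]); tip=o['eef_pos']+.029*g+[0,0,-.069]
print('tip',tip,(proj(a,tip)-[155,190])*8,(proj(b,tip)-[155,135])*8)
h=np.array([.4968,.116,.073]);print((proj(a,h)-[155,190])*8,(proj(b,h)-[155,135])*8)"
```

```text
t 8.43 pos [0.4551 0.108  0.1443] F [ 0.23 -0.21 -1.25] w 0.167
shift mm [-1.6  2.3 -0.7] turn deg [-0.    0.07  0.03] q [ 0.31  0.31 -0.78  2.06  0.28  0.88 -0.43]
tip [0.48355668 0.11386386 0.07545803] [170.47401655 227.67588037] [233.42181552 180.517953  ]
[143.52442358 212.49488718] [229.64313083 142.06274563]
```

View pics/p.png

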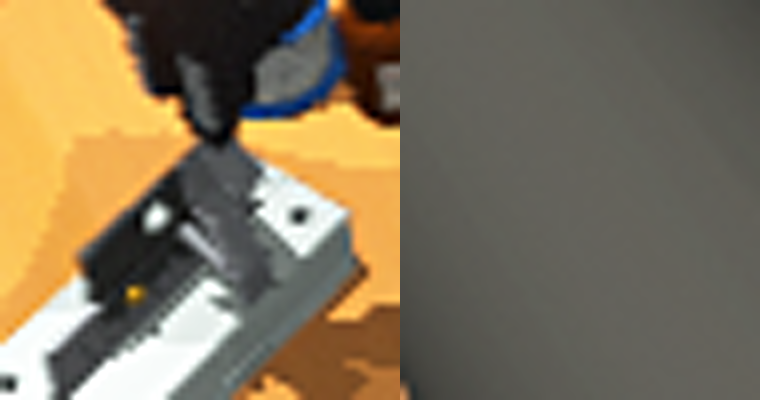

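```bash
python3 -c "
from h import *
a=cam('scene')
h=np.array([.4968,.116,.073]);g=np.array([.979,.2045,0]);n=np.array([-.2045,.979,0])
J=np.array([(proj(a,h+.001*v)-proj(a,h))*8 for v in (g,n,np.array([0,0,1.]))]).T
print(J.round(2))
c=a['color'][205:230,165:192]; m=np.where(c.min(-1)>110)
for d in([-26,-11],[-27,-13],[-26,-9]):
  for gap in(11,13,15): print(d,gap,np.linalg.solve(J[:,1:],np.array(d)-J[:,0]*gap).round(1))
print(c.min(-1)[3:20,5:27])"
```

```text
[[-2.18 -2.04 -0.47]
 [-1.36  1.94 -1.79]]
[-26, -11] 11 [ 1.2 -0.9]
[-26, -11] 13 [-0.2 -4. ]
[-26, -11] 15 [-1.6 -7. ]
[-27, -13] 11 [1.4 0.4]
[-27, -13] 13 [-0.  -2.7]
[-27, -13] 15 [-1.5 -5.7]
[-26, -9] 11 [ 1.4 -1.8]
[-26, -9] 13 [-0.  -4.9]
[-26, -9] 15 [-1.4 -7.9]
[[ 83  85  80  83  79  84  83  83  83  73  69  58  68  73  74  88  83  82
   94  97  97  98]
 [ 83  82  84  85  84  80  84 109  76  59  81  82  78  82  78  75 112  85
   78  77  76  79]
 [ 82  84  85  82  85  85  85 157  98  69  68  80  85  84  81  80  74 145
  155  96  74  73]
 [ 82  85  83  85  87  67  38  51  65  68  69  76  83  83  83  81  75  74
  227 228 163  85]
 [ 84  84  81  85  85  49  25  47  69  70  67  68  84  84  84  80  78 138
  182 224 204 206]
 [ 84  84  85  85  71  35  27  35  73  70  64  71  73 100  91  82  93 210
  234 217 237 235]
 [ 85  84  83  70  31  24  27  28  76  72  70  75  78  71  90  67 147 240
  225 239 236 235]
 [ 85  83  71  26 119  67  22  26  52  68  77  79  78  79  68  65  65  85
  235 237 236 242]
 [ 83  66  30 117 240 181  69  23  25 109 125  90  75  78  84  70  56 239
  242 236 241 139]
 [ 54  31  20 174 251 170  53  21  27  36 113 124  90  75  77  72 112 116
  229 242 243 129]
 [ 34  29  21 131 135  63  23 117 186  91  53 110  87  78  76  77  78 103
  113 231 241 239]
 [ 28  29  26  41  38  25  35  85 163 183  92 108  90  76  77  75  85 113
  117 112 225 239]
 [ 30  30  29  29  29  35  27  23  71 154 184 102 110  92  78  79  77  93
  114 113 109 224]
 [ 31  30  32  32  34  31  31  25  31  63 149 184 120  94  80  78  75  77
   73 103 108 109]
 [ 31  30  28  34  32  29  55  50  54  60  64 137 156 108  98  82  77  67
   83 110 114 111]
 [ 28  23  39  35  29  33  53  65  64  65 112 104 136  95  93  84  69  64
   76 110 115 113]
 [ 23  38  31  27  34  65  60  60  65 113 111 105  99  96 111  80  64  62
   68 109 113 103]]
```

play_rows([
  [[0,0.0024,-0.0003],[0,0,0]],
  [[0.002,0,0],[0,0,0]],
  [[0.002,0,0],[0,0,0]],
  [[0.002,0,0],[0,0,0]],
  [[0.002,0,0],[0,0,0]],
  [[0,0,0],[0,0,0]],
  [[0,0,0],[0,0,0]],
  [[0,0,0],[0,0,0]],
])

```text
t: 9.25
eef_pos: [0.4626, 0.1092, 0.1416]
tool_rot: [0.703, -0.703, -0.073, 0.073]
contact_force: [0.4, 0.6, -1.1]
gripper_width: 0.17
```

```bash
python3 -c "
from h import *
to(.4637,.1090,.142,11.8)
a=cam('scene')
save(a,'p2.png',(160,200,200,232),12)
o=get_obs(); g=np.array([.979,.2045,0]); tip=o['eef_pos']+.029*g+[0,0,-.069]
print('tip',tip,(proj(a,tip)-[160,200])*12,'hole',(proj(a,[.4968,.116,.073])-[160,200])*12)
print(a['color'].min(-1)[208:225,165:190])"
```

```text
t 9.25 pos [0.4626 0.1092 0.1416] F [ 0.38  0.58 -1.15] w 0.17
shift mm [ 1.  -0.4 -0.4] turn deg [-0.    0.07 -0.01] q [ 0.3   0.33 -0.77  2.05  0.3   0.88 -0.43]
tip [0.49100274 0.11507235 0.07255714] [173.94890363 212.77489658] hole [155.28663537 198.74233076]
[[ 80  84  81  84  83  84  85  83  85  80  83  75  67  74  78  76  85  78
   74 111  94  77  76  79  80]
 [ 81  83  82  84  84  82  79  84  83  80 115  91  68  78  64  80  82  81
   77  78 197 210 114  72  76]
 [ 85  83  82  84  84  86  85  83  84  84  90  68  60  66  82  83  83  85
   80  75  98 226 241 190  93]
 [ 85  82  86  81  83  84  85  83  85  85  77  77  67  66  65  83  86  85
   82  80  60 225 235 235 225]
 [ 83  85  82  86  86  83  83  82  85  59  42  70  71  67  70  69  83  85
   83  76  60 173 236 202 223]
 [ 84  84  82  82  85  83  84  85  85  45  24  76  72  69  75  78  75 112
   74  56  58 137 213 231 216]
 [ 80  84  81  83  83  84  86  82  70  31  23  50  68  79  76  78  78  54
   28  40  58 148 237 225 238]
 [ 76  84  86  82  84  83  83  69  24 119  63  28 110 126  91  75  79  90
   45  49  63  65  85 234 2
[... 249 characters left out ...]
28 132 129 169 189  95 109  91  79  78
   78  84 119 119 108 233 241]
 [ 67  72  80  55  36  29  31  28  40  33  26  81 158 180  99 103  88  78
   75  77  94 114 116 115 228]
 [ 84  83  56  35  28  31  29  28  31  30  31  25  70 152 184 126  79  74
   75  77  77  75 109 113 111]
 [ 99  65  38  31  30  31  30  29  30  32  30  27  23  52 151 134 140  96
   76  79  74  87 113 115 109]
 [ 62  39  31  32  33  29  33  31  34  31  27  54  49  51  63 139 101  95
   85  74  70  77 107 115 114]
 [ 38  26  32  34  32  30  22  41  36  27  36  56  65  65  62 101  89  88
   82  68  64  62 104 116 115]
 [ 86  26  32  34  29  22  38  30  28  33  62  60  61  68 114 118  90  86
   73  66  65  60  85 106 116]]
```

View pics/p2.png

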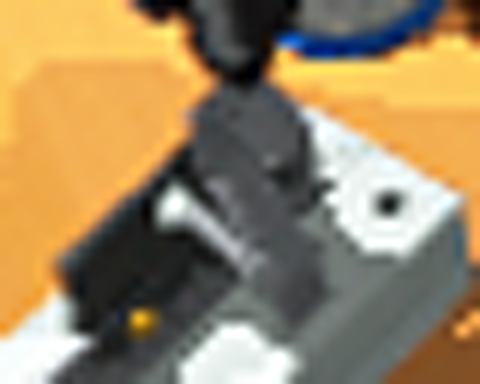

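play_rows([
  [[0.001,0,0],[0,0,0]],
  [[0.001,0,0],[0,0,0]],
  [[0.001,0,0],[0,0,0]],
  [[0.001,0,0],[0,0,0]],
  [[0.001,0,0],[0,0,0]],
  [[0,0,0],[0,0,0]],
  [[0,0,0],[0,0,0]],
])

```text
t: 9.88
eef_pos: [0.4677, 0.1102, 0.1416]
tool_rot: [0.703, -0.703, -0.073, 0.073]
contact_force: [-0.2, 0.2, -0.8]
gripper_width: 0.163
```

play_rows([
  [[0.001,0,0],[0,0,0]],
  [[0.001,0,0],[0,0,0]],
  [[0.001,0,0],[0,0,0]],
  [[0,0,0],[0,0,0]],
  [[0,0,0],[0,0,0]],
])

```text
t: 10.3
eef_pos: [0.4706, 0.1108, 0.1416]
tool_rot: [0.703, -0.703, -0.073, 0.073]
contact_force: [-0.6, -0.2, -0.6]
gripper_width: 0.165
```

play_rows([
  [[0.001,-0.0003,0],[0,0,0]],
  [[0.001,-0.0003,0],[0,0,0]],
  [[0.001,-0.0003,0],[0,0,0]],
  [[0.001,-0.0003,0],[0,0,0]],
  [[0,0,0],[0,0,0]],
  [[0,0,0],[0,0,0]],
])

```text
t: 10.8
eef_pos: [0.4745, 0.1117, 0.1428]
tool_rot: [0.703, -0.703, -0.073, 0.073]
contact_force: [0.2, 0.5, -1.3]
gripper_width: 0.164
```

```bash
python3 -c "
from h import *
to(.4637,.1090,.142,11.8)
a=cam('scene')
save(a,'p3.png',(160,200,200,232),12)
print(a['color'].min(-1)[208:225,165:190])"
```

```text
t 10.8 pos [0.4745 0.1117 0.1428] F [ 0.19  0.47 -1.34] w 0.164
shift mm [-11.1   0.8  -0.4] turn deg [-0.    0.07  0.  ] q [ 0.29  0.34 -0.77  2.02  0.31  0.89 -0.44]
[[ 82  83  86  83  84  84  86  89  65  66  70  83  85  84  85  83  80  85
  226 239 134  73  77  79  77]
 [ 78  84  84  86  86  83  83  88  74  66  69  67  86  88  87  85  58  22
  234 245 244 222 113  71  77]
 [ 85  81  82  84  82  83  84  89  76  64  70  75  75  83  88  63  37  19
   95 194 207 233 238 188  92]
 [ 86  80  84  83  82  85  84  85  79  69  76  79  79  87  64  36  29  23
   86 131  79 221 236 235 225]
 [ 84  83  84  83  84  84  84  80 108  82  77  77  77  81  45  28  29  27
   40  66  58 169 235 201 223]
 [ 83  85  81  85  82  84  84  86  66 120 124  90  77  78  73  37  26  30
   29  53  59 137 213 231 216]
 [ 79  84  85  83  85  85  82  83  67  55 110  90  78  79  82  58  38  33
   24  43  57 146 237 226 238]
 [ 75  83  85  84  85  84  85  71  30  69 115  91  80  79  79  89  43  23
   27  48  63  69  84 235 238]
 [ 74  79  82  83  84  83  65  34  85  88  60 115  91  77  77  79  59  24
   51  66  64  55 
[... 153 characters left out ...]
29 121 162 189 127  83  78  78  81  93
   65  59 113 117 109 235 247]
 [ 67  72  80  53  35  32  31  28  44  33  46 148 140 115  86  76  86  66
   54 111 119 116 114 118 119]
 [ 83  97  65  37  30  30  34  31  28  27  34  36  79  90  96  90  70  62
   85 113 116 118 115 114 113]
 [101  65  40  29  31  31  32  32  28  32  29  24  32 103  97  68  62  65
   84 109 119 115 116 115 112]
 [ 65  38  32  31  30  31  28  30  36  32  31  53  50  37  78  70  63  62
   82 112 117 117 114 112 115]
 [ 37  28  32  31  33  30  25  40  34  28  36  53  66  65  76  67  62  84
  110 118 114 114 113 115 113]
 [ 83  26  30  35  36  24  36  32  27  32  63  59  62  67  97  81  83 112
  119 114 114 112 112 113 113]]
```

View pics/p3.png

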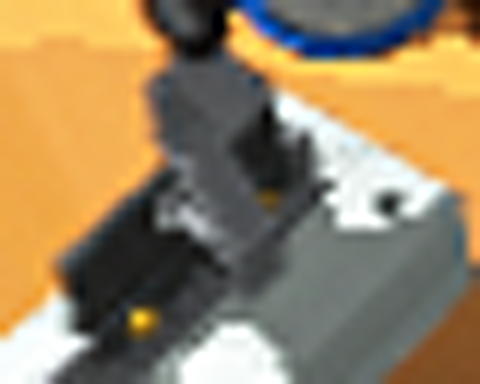

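play_rows([
  [[0.0015,-0.0005,0],[0,0,0]],
  [[0.0015,-0.0006,0],[0,0,0]],
  [[0.0015,-0.0005,0],[0,0,0]],
  [[0.0015,-0.0006,0],[0,0,0]],
  [[0,0,0],[0,0,0]],
  [[0,0,0],[0,0,0]],
])

```text
t: 11.35
eef_pos: [0.4804, 0.1129, 0.145]
tool_rot: [0.703, -0.703, -0.073, 0.073]
contact_force: [-0.2, 0.3, -1.1]
gripper_width: 0.159
```

play_rows([
  [[0.0015,-0.0005,0],[0,0,0]],
  [[0.0015,-0.0006,0],[0,0,0]],
  [[0.0015,-0.0005,0],[0,0,0]],
  [[0.0015,-0.0006,0],[0,0,0]],
  [[0,0,0],[0,0,0]],
  [[0,0,0],[0,0,0]],
])

```text
t: 11.85
eef_pos: [0.4863, 0.1141, 0.1472]
tool_rot: [0.703, -0.703, -0.073, 0.073]
contact_force: [-0.0, 1.3, -0.4]
gripper_width: 0.161
```

```bash
python3 -c "
from h import *
to(.4843,.1133,.147,11.8)
a=cam('scene')
P=cloud(a);x,y,z=np.moveaxis(P,-1,0);m=(x>.47)&(x<.52)&(y>.06)&(y<.18)&(z>.066)&(z<.095)&(a['color'].max(-1)<50)
q=P[m];print(np.percentile(q,[3,50,97],axis=0).round(4))"
```

```text
t 11.85 pos [0.4863 0.1141 0.1472] F [-0.04  1.32 -0.38] w 0.161
shift mm [-2.1  0.2 -0.4] turn deg [-0.    0.07  0.  ] q [ 0.28  0.36 -0.76  1.99  0.31  0.91 -0.44]
[[0.4858 0.085  0.0667]
 [0.4912 0.1237 0.0764]
 [0.5001 0.1441 0.0858]]
```

play_rows([
  [[0,-0.001,0],[0,0,0]],
  [[0,-0.001,0],[0,0,0]],
  [[0,-0.001,0],[0,0,0]],
  [[0,-0.001,0],[0,0,0]],
  [[0,-0.001,0],[0,0,0]],
  [[0,-0.001,0],[0,0,0]],
  [[0,-0.001,0],[0,0,0]],
  [[0,-0.001,0],[0,0,0]],
  [[0,0,0],[0,0,0]],
  [[0,0,0],[0,0,0]],
])

```text
t: 12.73
eef_pos: [0.4861, 0.114, 0.1551]
tool_rot: [-0.703, 0.703, 0.073, -0.073]
contact_force: [0.5, 0.6, -3.4]
gripper_width: 0.165
```

play_rows([
  [[0,-0.0015,0],[0,0,0]],
  [[0,-0.0015,0],[0,0,0]],
  [[0,-0.0015,0],[0,0,0]],
  [[0,-0.0015,0],[0,0,0]],
  [[0,-0.0015,0],[0,0,0]],
  [[0,-0.0015,0],[0,0,0]],
  [[0,-0.0015,0],[0,0,0]],
  [[0,-0.0015,0],[0,0,0]],
  [[0,0,0],[0,0,0]],
  [[0,0,0],[0,0,0]],
])

```text
t: 13.57
eef_pos: [0.4863, 0.1141, 0.1673]
tool_rot: [0.703, -0.703, -0.073, 0.073]
contact_force: [-0.1, -0.4, -2.7]
gripper_width: 0.158
```

```bash
python3 -c "
from h import *
to(.4843,.1133,.147,11.8)
a=cam('scene')
P=cloud(a);x,y,z=np.moveaxis(P,-1,0);m=(x>.46)&(x<.53)&(y>.05)&(y<.18)&(z>.06)&(z<.13)&(a['color'].max(-1)<50)
q=P[m];print(np.percentile(q,[3,50,97],axis=0).round(4))
save(a,'p4.png',(150,190,205,240),10)"
```

```text
t 13.57 pos [0.4863 0.1141 0.1673] F [-0.11 -0.37 -2.73] w 0.158
shift mm [-2.1 20.3 -0.4] turn deg [-0.    0.07  0.02] q [ 0.3   0.33 -0.78  1.97  0.28  0.95 -0.41]
[[0.4853 0.0831 0.0643]
 [0.4913 0.1213 0.0821]
 [0.5005 0.1439 0.0997]]
```

View pics/p4.png

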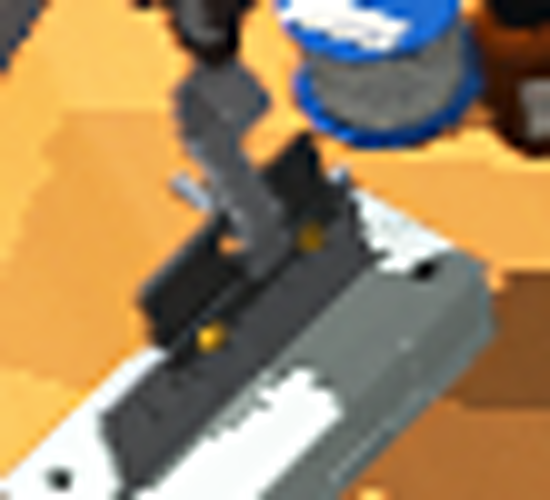

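play_rows([
  [[0,-0.002,0],[0,0,0]],
  [[0,-0.002,0],[0,0,0]],
  [[0,-0.002,0],[0,0,0]],
  [[0,-0.002,0],[0,0,0]],
  [[0,-0.002,0],[0,0,0]],
  [[0,-0.002,0],[0,0,0]],
  [[0,-0.002,0],[0,0,0]],
  [[0,-0.002,0],[0,0,0]],
  [[0,-0.002,0],[0,0,0]],
  [[0,-0.002,0],[0,0,0]],
  [[0,-0.002,0],[0,0,0]],
  [[0,-0.002,0],[0,0,0]],
  [[0,-0.002,0],[0,0,0]],
  [[0,-0.002,0],[0,0,0]],
  [[0,-0.002,0],[0,0,0]],
  [[0,-0.002,0],[0,0,0]],
  [[0,-0.002,0],[0,0,0]],
  [[0,-0.002,0],[0,0,0]],
  [[0,-0.002,0],[0,0,0]],
  [[0,-0.002,0],[0,0,0]],
])

```text
t: 15.28
eef_pos: [0.4862, 0.1141, 0.2074]
tool_rot: [-0.703, 0.703, 0.073, -0.073]
contact_force: [-0.2, -0.0, -2.4]
gripper_width: 0.163
```

play_rows([
  [[0,-0.003,0],[0,0,0]],
  [[0,-0.005,0],[0,0,0]],
  [[0,-0.008,0],[0,0,0]],
  [[0,-0.01,0],[0,0,0]],
  [[0,-0.012,0],[0,0,0]],
  [[0,-0.012,0],[0,0,0]],
  [[0,-0.012,0],[0,0,0]],
  [[0,-0.012,0],[0,0,0]],
  [[0,-0.012,0],[0,0,0]],
  [[0,-0.012,0],[0,0,0]],
  [[0,-0.012,0],[0,0,0]],
  [[0,-0.012,0],[0,0,0]],
  [[0,-0.012,0],[0,0,0]],
  [[0,-0.01,0],[0,0,0]],
  [[0,-0.006,0],[0,0,0]],
  [[0,-0.003,0],[0,0,0]],
  [[0,0,0],[0,0,0]],
  [[0,0,0],[0,0,0]],
])

```text
t: 16.78
eef_pos: [0.486, 0.114, 0.3598]
tool_rot: [-0.703, 0.703, 0.073, -0.073]
contact_force: [0.1, -0.3, -2.6]
gripper_width: 0.166
```

```bash
python3 -c "
from h import *
to(.53,-.169,.36,-1.67)
a=cam('scene')
P=cloud(a);x,y,z=np.moveaxis(P,-1,0)
for lo,hi in((.14,.2),(.2,.24),(.24,.29),(.29,.32)):
  m=(x>.4)&(x<.57)&(y>.03)&(y<.21)&(z>lo)&(z<hi);q=P[m];print(lo,len(q),np.percentile(q,[3,50,97],axis=0).round(3).tolist() if len(q) else 0)
m=(x>.49)&(x<.62)&(y>-.26)&(y<-.07)&(z>.01)&(z<.2);q=P[m];print('behind bar',len(q),np.percentile(q,[1,50,99],axis=0).round(3).tolist())"
```

```text
t 16.78 pos [0.486  0.114  0.3598] F [ 0.08 -0.26 -2.59] w 0.166
shift mm [-1.51e+01 -2.00e-01 -2.86e+02] turn deg [ 1.000e-02  1.354e+01 -4.000e-02] q [ 0.39  0.14 -0.82  1.71  0.11  1.34 -0.24]
0.14 0 0
0.2 227 [[0.487, 0.067, 0.213], [0.494, 0.123, 0.229], [0.503, 0.16, 0.239]]
0.24 440 [[0.481, 0.071, 0.241], [0.492, 0.118, 0.263], [0.502, 0.161, 0.289]]
0.29 132 [[0.48, 0.084, 0.291], [0.49, 0.112, 0.298], [0.508, 0.126, 0.319]]
behind bar 1403 [[0.531, -0.257, 0.013], [0.564, -0.163, 0.17], [0.618, -0.072, 0.2]]
```

```bash
python3 -c "
from h import *
for nm in('scene','top'):
  a=cam(nm)
  P=cloud(a);x,y,z=np.moveaxis(P,-1,0)
  for lo in np.arange(.01,.29,.03):
    r=[]
    for y0 in(-.24,-.20,-.16,-.12):
      m=(x>.485)&(x<.75)&(y>y0)&(y<y0+.04)&(z>lo)&(z<lo+.03);q=x[m];r.append((len(q),np.percentile(q,5).round(3) if len(q) else 0))
    print(nm,lo.round(2),r)"
```

```text
scene 0.01 [(11, np.float64(0.617)), (159, np.float64(0.602)), (101, np.float64(0.608)), (94, np.float64(0.616))]
scene 0.04 [(0, 0), (9, np.float64(0.603)), (6, np.float64(0.609)), (0, 0)]
scene 0.07 [(0, 0), (0, 0), (0, 0), (0, 0)]
scene 0.1 [(10, np.float64(0.55)), (11, np.float64(0.562)), (10, np.float64(0.573)), (9, np.float64(0.581))]
scene 0.13 [(65, np.float64(0.537)), (68, np.float64(0.549)), (60, np.float64(0.56)), (69, np.float64(0.57))]
scene 0.16 [(134, np.float64(0.537)), (165, np.float64(0.548)), (188, np.float64(0.558)), (198, np.float64(0.57))]
scene 0.19 [(364, np.float64(0.551)), (416, np.float64(0.56)), (421, np.float64(0.573)), (431, np.float64(0.582))]
scene 0.22 [(104, np.float64(0.593)), (185, np.float64(0.588)), (104, np.float64(0.613)), (112, np.float64(0.624))]
scene 0.25 [(117, np.float64(0.658)), (113, np.float64(0.668)), (126, np.float64(0.679)), (130, np.float64(0.69))]
scene 0.28 [(123, np.float64(0.658)), (136, np.float64(0.668)), (135, np.float64(0.679)), (133, np.float64(0.69))]
top 0.01 [(2, np.float64(0.493)), (15, np.float64(0.601)), (7, np.float64(0.606)), (32, np.float64(0.612))]
top 0.04 [(0, 0), (0, 0), (0, 0), (0, 0)]
top 0.07 [(0, 0), (0, 0), (0, 0), (0, 0)]
top 0.1 [(0, 0), (0, 0), (0, 0), (0, 0)]
top 0.13 [(47, np.float64(0.54)), (54, np.float64(0.551)), (80, np.float64(0.563)), (86, np.float64(0.573))]
top 0.16 [(202, np.float64(0.539)), (213, np.float64(0.551)), (246, np.float64(0.562)), (245, np.float64(0.572))]
top 0.19 [(764, np.float64(0.553)), (723, np.float64(0.562)), (744, np.float64(0.574)), (711, np.float64(0.585))]
top 0.22 [(143, np.float64(0.592)), (254, np.float64(0.593)), (125, np.float64(0.608)), (125, np.float64(0.623))]
top 0.25 [(117, np.float64(0.661)), (136, np.float64(0.671)), (134, np.float64(0.681)), (139, np.float64(0.692))]
top 0.28 [(117, np.float64(0.661)), (151, np.float64(0.67)), (147, np.float64(0.681)), (137, np.float64(0.692))]
```

play_rows([
  [[0,0,0],[0,1,0]],
  [[0,0,0],[0,2,0]],
  [[0,0,0],[0,2.5,0]],
  [[0,0,0],[0,2.54,0]],
  [[0,0,0],[0,2.5,0]],
  [[0,0,0],[0,2,0]],
  [[0,0,0],[0,1,0]],
  [[0,0,0],[0,0,0]],
])

```text
t: 17.6
eef_pos: [0.4861, 0.1141, 0.36]
tool_rot: [-0.707, 0.707, -0.011, 0.01]
contact_force: [-0.4, 0.3, -3.1]
gripper_width: 0.163
```

play_rows([
  [[0.001,0,-0.004],[0,0,0]],
  [[0.001,0,-0.008],[0,0,0]],
  [[0.001,0,-0.012],[0,0,0]],
  [[0.001,0,-0.016],[0,0,0]],
  [[0.001,0,-0.02],[0,0,0]],
  [[0.001,0,-0.02],[0,0,0]],
  [[0.001,0,-0.02],[0,0,0]],
  [[0.001,0,-0.02],[0,0,0]],
  [[0.001,0,-0.02],[0,0,0]],
  [[0.001,0,-0.02],[0,0,0]],
  [[0.001,0,-0.02],[0,0,0]],
  [[0.001,0,-0.02],[0,0,0]],
  [[0.001,0,-0.02],[0,0,0]],
  [[0.001,0,-0.02],[0,0,0]],
  [[0.001,0,-0.016],[0,0,0]],
  [[0.001,0,-0.012],[0,0,0]],
  [[0.001,0,-0.009],[0,0,0]],
  [[0,0,-0.004],[0,0,0]],
  [[0,0,0],[0,0,0]],
  [[0,0,0],[0,0,0]],
])

```text
t: 19.27
eef_pos: [0.4951, -0.1665, 0.3602]
tool_rot: [0.707, -0.707, 0.01, -0.01]
contact_force: [-0.6, 0.5, -3.0]
gripper_width: 0.165
```

```bash
python3 -c "
from h import *
to(.495,-.168,.212,-1.67)
a=cam('scene')
P=cloud(a);x,y,z=np.moveaxis(P,-1,0)
for lo,hi in((.2,.24),(.24,.29),(.29,.34)):
  m=(x>.4)&(x<.545)&(y>-.24)&(y<-.08)&(z>lo)&(z<hi);q=P[m];print(lo,len(q),np.percentile(q,[3,50,97],axis=0).round(3).tolist() if len(q) else 0)"
```

```text
t 19.27 pos [ 0.4951 -0.1665  0.3602] F [-0.57  0.46 -3.  ] w 0.165
shift mm [-1.000e-01  1.482e+02 -1.600e+00] turn deg [-0.03  0.05  0.  ] q [ 0.71  0.16 -0.57  1.67  0.09  1.34  0.1 ]
0.2 191 [[0.498, -0.215, 0.214], [0.504, -0.159, 0.229], [0.509, -0.121, 0.239]]
0.24 371 [[0.49, -0.212, 0.241], [0.502, -0.163, 0.263], [0.509, -0.12, 0.289]]
0.29 130 [[0.488, -0.196, 0.29], [0.5, -0.168, 0.305], [0.517, -0.159, 0.336]]
```

play_rows([
  [[0,0.004,-0.001],[0,0,0]],
  [[0,0.008,0],[0,0,0]],
  [[0,0.012,0],[0,0,0]],
  [[0,0.014,0],[0,0,0]],
  [[0,0.014,0],[0,0,0]],
  [[0,0.014,0],[0,0,0]],
  [[0,0.014,0],[0,0,0]],
  [[0,0.014,0],[0,0,0]],
  [[0,0.014,0],[0,0,0]],
  [[0,0.014,0],[0,0,0]],
  [[0,0.012,0],[0,0,0]],
  [[0,0.008,0],[0,0,0]],
  [[0,0.004,0],[0,0,0]],
  [[0,0.002,0],[0,0,0]],
  [[0,0,0],[0,0,0]],
  [[0,0,0],[0,0,0]],
  [[0,0,0],[0,0,0]],
])

```text
t: 20.73
eef_pos: [0.4955, -0.1684, 0.2129]
tool_rot: [-0.707, 0.707, -0.01, 0.011]
contact_force: [-0.0, 0.4, -3.3]
gripper_width: 0.162
```

```bash
python3 -c "
from h import *
to(.4634,-.167,.2125,-1.67)"
```

```text
t 20.73 pos [ 0.4955 -0.1684  0.2129] F [-0.04  0.44 -3.34] w 0.162
shift mm [-32.1   0.4   0.5] turn deg [ 0.02 -0.01  0.08] q [ 0.69  0.27 -0.56  1.88  0.17  1.03  0.02]
```

Move −x 32 mm gently, watching the force.

play_rows([
  [[-0.002,0,0],[0,0,0]],
  [[-0.003,0,0],[0,0,0]],
  [[-0.003,0,0],[0,0,0]],
  [[-0.003,0,0],[0,0,0]],
  [[-0.003,0,0],[0,0,0]],
  [[-0.002,0,0],[0,0,0]],
  [[0,0,0],[0,0,0]],
])

```text
t: 21.32
eef_pos: [0.4784, -0.168, 0.2122]
tool_rot: [-0.707, 0.707, -0.011, 0.01]
contact_force: [-0.8, 0.5, -3.1]
gripper_width: 0.164
```

play_rows([
  [[-0.002,0,0],[0,0,0]],
  [[-0.003,0,0],[0,0,0]],
  [[-0.003,0,0],[0,0,0]],
  [[-0.003,0,0],[0,0,0]],
  [[-0.003,0,0],[0,0,0]],
  [[-0.002,0,0],[0,0,0]],
  [[0,0,0.0003],[0,0,0]],
  [[0,0,0],[0,0,0]],
  [[0,0,0],[0,0,0]],
])

```text
t: 22.07
eef_pos: [0.4631, -0.167, 0.2123]
tool_rot: [-0.707, 0.707, -0.01, 0.01]
contact_force: [0.3, 0.2, -3.0]
gripper_width: 0.164
```

```bash
python3 -c "
from h import *
to(.4632,-.167,.1942,-1.67)"
```

```text
t 22.07 pos [ 0.4631 -0.167   0.2123] F [ 0.29  0.17 -2.95] w 0.164
shift mm [ 0.  18.1  0. ] turn deg [0.   0.   0.02] q [ 0.72  0.22 -0.57  1.95  0.14  1.01  0.06]
```

play_rows([
  [[0,0.002,0],[0,0,0]],
  [[0,0.003,0],[0,0,0]],
  [[0,0.003,0],[0,0,0]],
  [[0,0.003,0],[0,0,0]],
  [[0,0.002,0],[0,0,0]],
  [[0,0.001,0],[0,0,0]],
  [[0,0.001,0],[0,0,0]],
  [[0,0.001,0],[0,0,0]],
  [[0,0.001,0],[0,0,0]],
  [[0,0,0],[0,0,0]],
  [[0,0,0],[0,0,0]],
  [[0,0,0],[0,0,0]],
])

```text
t: 23.07
eef_pos: [0.4631, -0.1671, 0.1953]
tool_rot: [-0.707, 0.707, -0.01, 0.01]
contact_force: [0.0, -0.6, -2.2]
gripper_width: 0.16
```

play_rows([
  [[0,0.0005,0],[0,0,0]],
  [[0,0.0005,0],[0,0,0]],
  [[0,0,0],[0,0,0]],
  [[0,0,0],[0,0,0]],
])

```text
t: 23.4
eef_pos: [0.463, -0.1671, 0.1943]
tool_rot: [-0.707, 0.707, -0.01, 0.01]
contact_force: [-0.2, -0.1, -1.7]
gripper_width: 0.164
```

play_rows([
  [[0,0.0005,0],[0,0,0]],
  [[0,0,0],[0,0,0]],
  [[0,0,0],[0,0,0]],
  [[0,0,0],[0,0,0]],
])

```text
t: 23.73
eef_pos: [0.4632, -0.1671, 0.1941]
tool_rot: [-0.707, 0.707, -0.01, 0.011]
contact_force: [-0.8, 0.4, 3.8]
gripper_width: 0.166
```

```bash
python3 -c "
from h import *
to(.4632,-.167,.1942,-1.67)"
```

```text
t 23.73 pos [ 0.4632 -0.1671  0.1941] F [-0.84  0.4   3.75] w 0.166
shift mm [-0.  -0.1  0.1] turn deg [ 0.02 -0.01  0.03] q [ 0.71  0.24 -0.57  1.97  0.16  0.98  0.04]
```

play_rows([
  [[0,0,0],[0,0,0]],
  [[0,0,0],[0,0,0]],
  [[0,0,0],[0,0,0]],
  [[0,0,0],[0,0,0]],
], gripper=0.0, grip_force=20)

```text
t: 24.07
eef_pos: [0.4632, -0.1672, 0.1941]
tool_rot: [-0.707, 0.707, -0.01, 0.011]
contact_force: [-2.2, -0.2, 6.0]
gripper_width: 0.167
```

play_rows([
  [[0,0,0],[0,0,0]],
  [[0,0,0],[0,0,0]],
  [[0,0,0],[0,0,0]],
  [[0,0,0],[0,0,0]],
  [[0,0,0],[0,0,0]],
  [[0,0,0],[0,0,0]],
  [[0,0,0],[0,0,0]],
  [[0,0,0],[0,0,0]],
  [[0,0,0],[0,0,0]],
  [[0,0,0],[0,0,0]],
], gripper=0.026)

```text
t: 24.9
eef_pos: [0.463, -0.1671, 0.1937]
tool_rot: [-0.707, 0.707, -0.01, 0.01]
contact_force: [-0.2, 0.5, -0.5]
gripper_width: 0.303
```

play_rows([
  [[0,0,0],[0,0,0]],
  [[0,0,0],[0,0,0]],
  [[0,0,0],[0,0,0]],
  [[0,0,0],[0,0,0]],
  [[0,0,0],[0,0,0]],
  [[0,0,0],[0,0,0]],
  [[0,0,0],[0,0,0]],
  [[0,0,0],[0,0,0]],
  [[0,0,0],[0,0,0]],
  [[0,0,0],[0,0,0]],
], gripper=0.055)

```text
t: 25.73
eef_pos: [0.463, -0.1671, 0.1937]
tool_rot: [-0.707, 0.707, -0.01, 0.01]
contact_force: [0.8, -0.3, 1.1]
gripper_width: 0.645
```

```bash
cat > c.py <<'E'
from h import *
to(.463,-.167,.32,-1.67)
a=cam('scene')
P=cloud(a);x,y,z=np.moveaxis(P,-1,0)
for lo,hi in((.03,.08),(.08,.13),(.13,.175),(.2,.235)):
  m=(x>.43)&(x<.53)&(y>-.235)&(y<-.1)&(z>lo)&(z<hi);q=P[m];print(lo,len(q),np.percentile(q,[3,50,97],axis=0).round(4).tolist() if len(q) else 0)
save(a,"fin%d.png"%(get_obs()['t']*100),(190,100,320,210),6)
E
python3 c.py
```

```text
t 25.73 pos [ 0.463  -0.1671  0.1937] F [ 0.83 -0.29  1.05] w 0.645
shift mm [ 0.000e+00 -1.263e+02  1.000e-01] turn deg [ 0. -0.  0.] q [ 0.71  0.24 -0.57  1.97  0.16  0.97  0.04]
0.03 175 [[0.4605, -0.214, 0.0473], [0.4647, -0.1597, 0.0656], [0.4686, -0.121, 0.0793]]
0.08 252 [[0.4496, -0.2098, 0.0812], [0.463, -0.1651, 0.1034], [0.4719, -0.1224, 0.128]]
0.13 62 [[0.4504, -0.1906, 0.1322], [0.4612, -0.168, 0.1452], [0.4719, -0.1617, 0.1608]]
0.2 107 [[0.4344, -0.176, 0.2021], [0.4642, -0.165, 0.2249], [0.4933, -0.1559, 0.2342]]
```

Hanging. Raise the gripper straight up and check for stillness.

play_rows([
  [[0,-0.004,0],[0,0,0]],
  [[0,-0.008,0],[0,0,0]],
  [[0,-0.012,0],[0,0,0]],
  [[0,-0.016,0],[0,0,0]],
  [[0,-0.02,0],[0,0,0]],
  [[0,-0.02,0],[0,0,0]],
  [[0,-0.02,0],[0,0,0]],
  [[0,-0.02,0],[0,0,0]],
  [[0,-0.02,0],[0,0,0]],
  [[0,-0.01,0],[0,0,0]],
  [[0,0,0],[0,0,0]],
  [[0,0,0],[0,0,0]],
])

```text
t: 26.78
eef_pos: [0.463, -0.167, 0.3437]
tool_rot: [-0.707, 0.707, -0.01, 0.011]
contact_force: [0.5, 0.2, -0.7]
gripper_width: 0.646
```

```bash
python3 c.py
```

```text
t 26.78 pos [ 0.463  -0.167   0.3437] F [ 0.46  0.2  -0.66] w 0.646
shift mm [-0.  23.7  0. ] turn deg [ 0.02 -0.    0.03] q [ 0.75  0.1  -0.57  1.76  0.06  1.29  0.14]
0.03 173 [[0.4608, -0.2137, 0.0474], [0.4645, -0.1602, 0.0654], [0.4674, -0.1208, 0.0794]]
0.08 248 [[0.4503, -0.2103, 0.0814], [0.4629, -0.1652, 0.1035], [0.4707, -0.1227, 0.1271]]
0.13 67 [[0.4507, -0.195, 0.1301], [0.4617, -0.1696, 0.1431], [0.4716, -0.1615, 0.1602]]
0.2 73 [[0.4569, -0.1743, 0.2017], [0.4623, -0.1656, 0.2199], [0.4726, -0.1625, 0.2331]]
```

play_rows([
  [[0,0,0],[0,0,0]],
  [[0,0,0],[0,0,0]],
  [[0,0,0],[0,0,0]],
  [[0,0,0],[0,0,0]],
  [[0,0,0],[0,0,0]],
  [[0,0,0],[0,0,0]],
  [[0,0,0],[0,0,0]],
  [[0,0,0],[0,0,0]],
  [[0,0,0],[0,0,0]],
  [[0,0,0],[0,0,0]],
  [[0,0,0],[0,0,0]],
  [[0,0,0],[0,0,0]],
  [[0,0,0],[0,0,0]],
  [[0,0,0],[0,0,0]],
  [[0,0,0],[0,0,0]],
  [[0,0,0],[0,0,0]],
  [[0,0,0],[0,0,0]],
  [[0,0,0],[0,0,0]],
  [[0,0,0],[0,0,0]],
  [[0,0,0],[0,0,0]],
])

```text
t: 28.5
eef_pos: [0.463, -0.1671, 0.3437]
tool_rot: [-0.707, 0.707, -0.01, 0.01]
contact_force: [-0.3, 0.2, 0.5]
gripper_width: 0.641
```

```bash
cp pics/fin*.png /tmp; python3 c.py; ls pics
```

```text
t 28.5 pos [ 0.463  -0.1671  0.3437] F [-0.33  0.18  0.52] w 0.641
shift mm [ 0.  23.7  0.1] turn deg [ 0. -0.  0.] q [ 0.75  0.1  -0.57  1.76  0.06  1.29  0.14]
0.03 172 [[0.4605, -0.2153, 0.0488], [0.4649, -0.1599, 0.0655], [0.4682, -0.1216, 0.0795]]
0.08 255 [[0.4509, -0.2105, 0.0812], [0.4626, -0.1655, 0.1021], [0.4721, -0.1215, 0.1286]]
0.13 63 [[0.4502, -0.1953, 0.1316], [0.4614, -0.1684, 0.1446], [0.4713, -0.1605, 0.1604]]
0.2 73 [[0.4574, -0.1743, 0.2013], [0.4626, -0.1654, 0.2196], [0.4721, -0.1619, 0.2336]]
fin2578.png
fin2683.png
fin2855.png
g.png
g2.png
p.png
p2.png
p3.png
p4.png
s0.png
sc.png
t0.png
tc.png
z.png
```

View pics/fin2855.png

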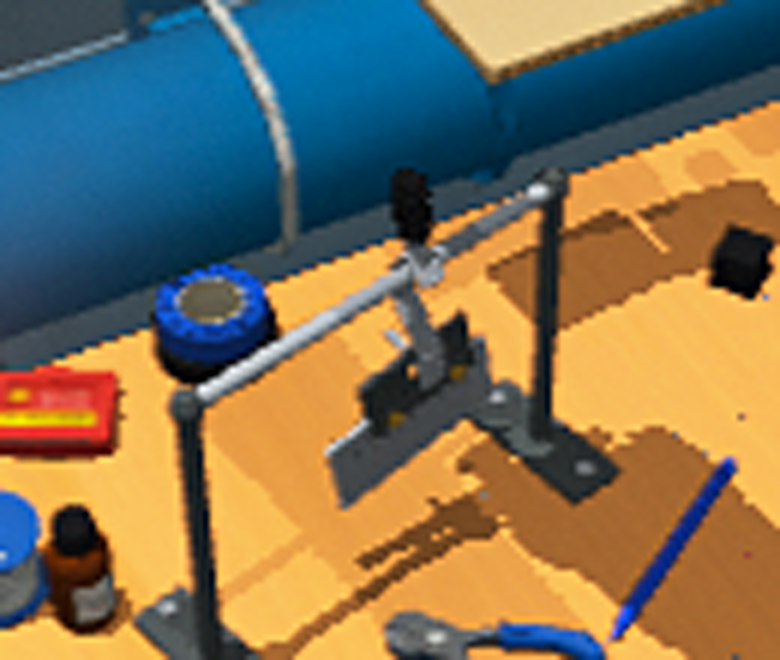

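```bash
python3 -c "
import cv2,numpy as np
a,b=[cv2.imread('pics/fin%d.png'%i).astype(int) for i in(2683,2855)];d=abs(a-b).max(-1)[60:];print((d>60).sum(),d.max())"
```

```text
268 125
```

The last picture shows the hook on the bar at (415,265) with its grip free. The gauge hangs on the prong at about (410,410), and the bottle, cutters and the other things in view stand where they were.

```bash
python3 -c "
from station import hand_in
print(hand_in())"
```

```text
the job is handed in; nothing more can be done
None
```

I took the hook off the bar, put its prong through the lug's hole from the near side and lifted the gauge out. I then hung the hook, with the gauge on it, back on the bar, let go, backed off about 150 mm above and handed in at about 28.6 s.

- **Feeling for the hole:** the prong went in without a measurable touch; forces stayed within the sensor noise of about 1–1.5 N. The largest force I saw was about 6 N, while settling the hook on the bar.
- **Hanging still:** two looks 1.7 s apart put the hook and gauge in the same place to within about 1.5 mm, which is depth noise. Comparing the two pictures also showed 268 enlarged pixels (about 7 camera pixels) changed. I put those down to edge noise and did not look into them further.
- **Other things:** the bottle and cutters looked unmoved in the last picture. The dongle, the bolt and the blue look-alike were outside it; the arm was not worked near them.
- **Disagreement:** the two cameras differed by about 3 mm in x, so I averaged them for the grasp. At the hole I went by the prong and hole seen together in the scene picture, because the arm hid the top view.
- **Close pass:** on unhooking, the prong tip came close to the blue pipe behind the bar, with no force felt. I kept farther from it on the way back.

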